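# Blow down the condensate trap: hang the catch can, set the drain valve two turns open

### The arm

A 6-joint arm with a two-finger parallel gripper is mounted at the origin on a cart in front of the work surface, level with it; the furniture and walls round the work are solid. World frame = base frame: x ahead of the robot, y to its left, z up, the work surface at z = 0. Lengths are in m, angles in rad, forces in N, time in s.
With the tool pointing down it reaches from about 0.325 to 0.875 m from the base axis. Payload 4.4 kg.
Tool frame: the origin (TCP) lies between the finger pads, 19 mm behind the fingertips; this is the grasp point; z points along the fingers, y is the line along which they close (so a half turn about z gives the same grasp; the last joint's range is limited). The gripper opens to 85 mm and grips with 20 to 120 N. Pads are 22 mm wide; open, the fingers measure 114 mm over their backs; the gripper's body (76 mm by 85 mm) begins 54 mm behind the grasp point. The pads swing forward as they close: fully open they stand 13 mm farther back than shut.
Start: joints at [-1.409, 0.207, 1.542, -0, 1.393, -0.15], TCP at [0.176, -0.547, 0.25] pointing down, gripper open.
Joint ranges: [-2.73, 2.73], [-0.86, 2.22], [0.23, 2.46], [-1.11, 4.25], [0.08, 2.63], [-2.82, 2.82]. Speed limits (rad/s): [2.79, 2.79, 3.14, 3.14, 3.14, 3.14].

### API

Orientations are given as a unit quaternion [x, y, z, w].
In Python, from plant import bot gives the robot as it stands. The module is installed in compiled form; this text tells all that it offers.
- The arm moves only by the shell command python3 -m crank 'ROWS' [FORCE]. ROWS is a JSON object whose one key "targets" holds a list of rows, each an object of numbers: "tx", "ty", "tz": the shift along the tool's x, y, z in mm; "rx", "ry", "rz": the turn, a rotation vector about the tool's x, y, z in rad; "hand": the opening, from -1 (shut) to 1 (fully open). In form: {"targets": [{"tx": .., "ty": .., "tz": .., "rx": .., "ry": .., "rz": .., "hand": ..}, ...]}. A call has 1 to 20 rows; each row is the pose to reach, as a shift and turn from the pose commanded when the call began, along the tool's axes at that moment; what a row does not reach only later rows make up. A row lasts 1/12 s, in which the tool goes at most 41.7 mm and 7.16 degrees, less where a joint would pass 70% of its speed; a pose out of reach is approached as far as the arm can. A call with a gripper value outside its range is refused whole. The fingers move at their own pace and stop on an object; FORCE is the grip in N (left out, the last holds). Time passes only in rows, so rows that repeat a pose let the fingers close. It gives the time, the measured TCP pose, the force, the opening and the grip force at its end, in the units of the state.
- bot.get_state(): the state, without advancing time (a new reading comes with each control period).
- bot.camera(name): name is "scene" or "top"; returns the picture (480x640x3 uint8, blue, green, red); there is no depth.
- bot.calibration(name): a dict with "fx", "fy", "cx", "cy" (pixels), "R" (3x3) and "t" (3): a world point X has camera coordinates R X + t. Camera axes: x right, y down, z forward; pixel columns grow to the right and rows downward; lengths in m; the calibration is good to about 2 mm. A picture is of the moment at which its call begins. calibration takes no time and is no camera call.
- bot.finish_job(): hands the job in; it is judged then, once.
The state is a dict: "time": time; "joint_pos": joint angles; "joint_vel": joint speeds; "effort": joint torques, N m; "position": TCP position; "tool_rot": TCP orientation; "wrist_force": force on the tool from outside, world axes, zero at the start; "moment": the same for the moment, N m; "width": finger opening in m; "gripper_force": force on a finger pad.
Only numpy, scipy, OpenCV 4.12 (cv2) and the standard library are available. Lean on these libraries where they do the work, as an engineer would, in place of code of your own. Each camera call takes 0.05 s, during which the arm holds its last target. There are 200 camera calls.

### The job

Hang the steel catch can by its bail on the hook on top of the drain spout, so that it hangs under the nozzle, and let go of it. Then take the crank handle of the valve wheel, turn it clockwise until the valve is shut against its stop, and open it again by exactly two full turns. Finish with the gripper still holding the crank handle at that setting, ready to shut the valve again, and leave the wash bottle, the beaker and the spanner near the work where they are.

Things in the scene. Friction and masses are not known exactly. Their poses are not given: they have to be found in the camera images.
- stand: condensate trap on a grey base plate (235x110x12 mm), fixed, elsewhere and turned each run. Origin at worktop level on the valve wheel's upright axis, z up; +x points from the brass valve to the steel trap bowl (66 mm across, axis at x = 97 mm, 172 mm high, short hose barb at its back), -x along the spout. The plate spans x = -83 to 153 mm.
- nozzle (a point): end of the spout: mouth of the nozzle, 138 mm from the valve axis along -x of the stand, 112 mm high. The spout is a 16 mm pipe, axis 135 mm high, that ends in this turned-down nozzle. The spout passes through the can's bail, so the can must come in from the nozzle's end.
- hook_seat (a point): where the centre line of the bail's bar lies when hung, the bar along y: 120 mm along -x of the stand, 150.5 mm high, axes as the stand's. The hook is a dark strip 14 mm wide on the spout: flat seat 13 mm long in x, 3.5 mm below here, lips in front and behind reaching 7 mm above here. Bring the bar in along +x 20 mm above here (lip and nozzle then clear by 10 mm), then lower it.
- can: loose steel catch can, about 0.16 kg, upright on the worktop. Origin at the centre of its underside, z up. Cup 64 mm across, 55 mm high; a fixed stirrup bail of 7 mm round bar rises from its sides (y = -32.5 and 32.5 mm) to a bar along y with a black grip knob on its middle. The same after half a turn. Hung, its underside is 25.5 mm above the worktop.
- can_bar (a point): middle of the bail's top bar (centre line), 125 mm above the can's underside; the bar is 7 mm thick and straight for 50 mm along the can's y
- can_knob (a point): middle of the grip knob on the bail: upright, round, 16 mm diameter, from 129 to 161 mm above the can's underside, this point at 145 mm. Grip it from above, best with the fingers closing along the can's y (the bar), fingertips not below 132 mm above the underside.
- valve_wheel (a joint): turn of the valve wheel in rad: 0 = shut against the stop, growing as it opens (anticlockwise from above), 6.283 a turn, at most 28.3. Starts at 2.5 to 8.5. Turning takes about 2 N at the handle; it stays where it is left and cannot go past the stop. The brass stem end rises out of the hub by 3 mm a turn.
- wheel_hub (a point): centre of the wheel on its upright axis, 190 mm high, in the plane of the rim. The dark steel rim is a ring of 46 mm mean radius, 11 mm thick (top at 195.5 mm), with three spokes.
- crank_handle: black upright crank handle on the rim, 46 mm from the wheel's axis; 18 mm diameter, from 200 to 244 mm high. Origin at the centre of its foot. It spins freely on its pin, so the gripper can keep its heading while carrying it round. At wheel value q it bears 2.0 + q rad, anticlockwise from above, from the stand's x axis, seen from the hub.
- handle_grip (a point): the point to grip on the crank handle: on its axis, 26 mm above its foot, 226 mm above the worktop
- bottle: bystander beside the balance: white wash bottle with a red cap and a bent red tube, 68x120 mm, 211 mm tall, upright; origin at its underside
- beaker: bystander: small glass beaker, 52 mm diameter, 68 mm tall; origin at its underside
- spanner: bystander: steel open-ended spanner, 124 mm long, lying flat; origin at its underside

How it is judged:
By the outcome, as a careful person would: the job done as asked, in the order asked, and still so for the second after the job is handed in, while the arm keeps its last pose, push and grip.
It also fails if it takes over 72 s, if anything falls off the work surface, if the arm or the gripper's body presses on something with over 40 N, if the wrist force passes 120 N, or if a joint passes its speed limit or range.

## Working session

There is one attempt and no reset: what is moved stays moved. The work goes in short steps, Python scripts to look and compute and a shell command to move; the robot and the scene stay as the last step left them, time stands still between calls to the robot, and variables do not carry over. Pictures are saved under pics/ and viewed, at most 10 in all, crops included, and the job is handed in when it is done.

```bash
mkdir -p pics; python3 - <<'E'
from plant import bot
import cv2,numpy as np
for n in("scene","top"):
    cv2.imwrite(f"pics/{n}0.png",bot.camera(n)); c=bot.calibration(n)
    R=np.array(c["R"]);print(n,c["fx"],c["cx"],c["cy"],np.round(-R.T@np.array(c["t"]),3),np.round(R,3).tolist())
s=bot.get_state();print(s)
E
```

```text
scene 454.90340314298123 327.620563800111 241.89493644786546 [0.209 0.548 0.869] [[-0.867, -0.499, -0.009], [-0.384, 0.677, -0.628], [0.319, -0.541, -0.778]]
top 531.0369544545435 320.12131835539765 234.45067454902406 [0.426 0.042 1.168] [[0.013, -1.0, -0.022], [-0.998, -0.012, -0.064], [0.064, 0.022, -0.998]]
{'time': 0.1, 'joint_pos': array([-1.40949464e+00,  2.07372132e-01,  1.54284104e+00,  1.64963697e-05,
        1.39350004e+00, -1.50522865e-01]), 'joint_vel': array([-0.00076054, -0.00181159, -0.00354879, -0.001348  , -0.00095926,
       -0.00064506]), 'effort': array([-3.46310499e-04, -3.84088576e+01, -2.92548054e+01, -2.84247581e-04,
        4.83501877e-03, -9.25461052e-06]), 'position': array([ 0.17628217, -0.54662095,  0.24890643]), 'tool_rot': array([ 9.87869954e-01,  1.55279841e-01,  2.40297671e-06, -1.06030615e-03]), 'wrist_force': array([ 0.0813994 , -0.09316819,  0.35482322]), 'moment': array([0.06884937, 0.04291251, 0.00142003]), 'gripper_force': 0.0, 'width': 0.08549055944322428}
```

View pics/scene0.png

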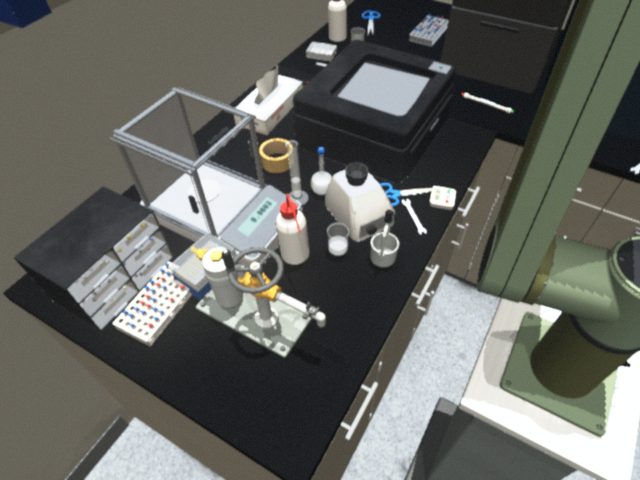

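View pics/top0.png

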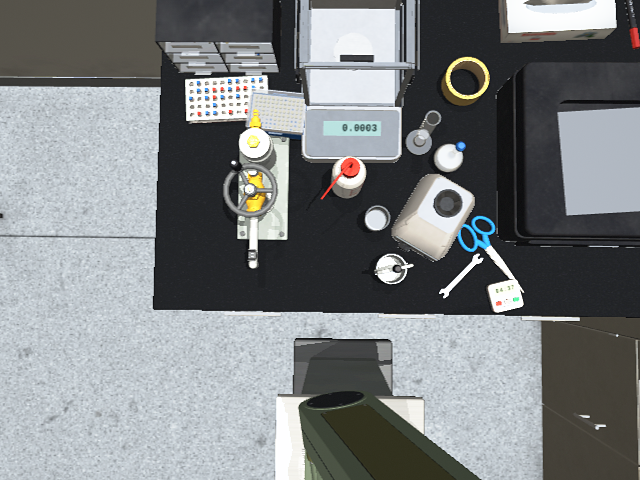

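The scene view shows the stand at about (255,300), with its wheel at (257,270) and nozzle at (320,320), and the can at (384,250). In the top view the wheel is at about (250,190), the nozzle at (252,262) and the can at (392,268). I'll zoom in on these.

```bash
python3 - <<'E'
import cv2,numpy as np
t=cv2.imread("pics/top0.png");s=cv2.imread("pics/scene0.png")
r=lambda a,w,h:cv2.resize(a,(w,h),interpolation=cv2.INTER_CUBIC)
A=r(t[125:275,205:305],400,600); B=r(t[245:295,365:415],400,400)  # x4, x8
cv2.imwrite("pics/z1.png",np.hstack([A,np.vstack([B,np.zeros((200,400,3),np.uint8)])]))
C=r(s[235:355,190:330],560,480); D=r(s[205:275,360:410],200,280) # x4
D=np.vstack([D,np.zeros((200,200,3),np.uint8)])
cv2.imwrite("pics/z2.png",np.hstack([C,D]))
E
```

```text
(no output)
```

View pics/z1.png

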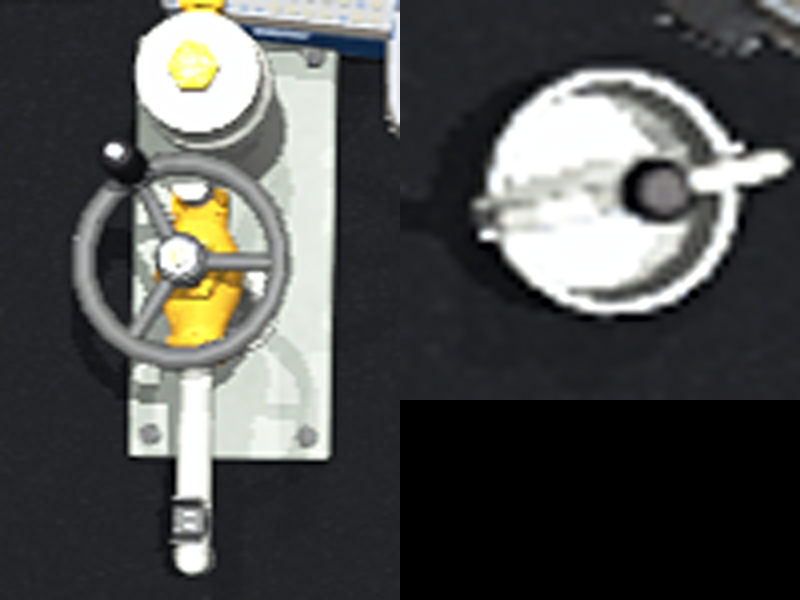

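View pics/z2.png

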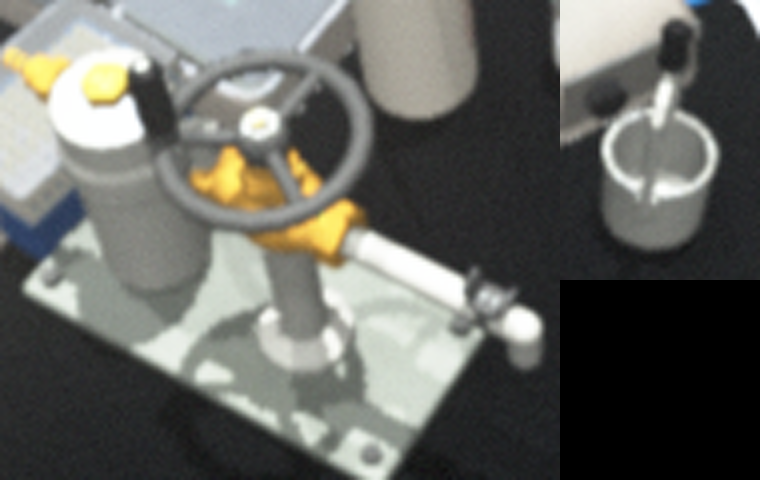

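The zooms give these positions:
- **Left, x4 from (205,125):** ring centre about (182,258), hook (190,520), handle top (118,157), and plate edges.
- **Can, x8 from (365,245):** knob top (658,190), rim centre (614,190), and bar end (785,162).
- **Scene view:** hub (262,124), hook (488,297), and handle top (140,68) in the x4 crop.

Next I'll turn these into positions and cross-check the two views.

```bash
cat > h.py <<'E'
import numpy as np
from plant import bot
C={n:bot.calibration(n) for n in("scene","top")}
def ray(n,p):
    c=C[n];R=np.array(c["R"]);o=-R.T@np.array(c["t"])
    d=R.T@np.array([(p[0]-c["cx"])/c["fx"],(p[1]-c["cy"])/c["fy"],1]);return o,d/np.linalg.norm(d)
def plane(n,p,z):
    o,d=ray(n,p);return o+d*(z-o[2])/d[2]
def tri(p,q):
    A=np.zeros((3,3));b=np.zeros(3);rs=[ray("top",p),ray("scene",q)]
    for o,d in rs:
        M=np.eye(3)-np.outer(d,d);A+=M;b+=M@o
    x=np.linalg.solve(A,b);return x,[np.linalg.norm(np.cross(x-o,d)) for o,d in rs]
def proj(n,X):
    c=C[n];v=np.array(c["R"])@X+np.array(c["t"]);return np.array([c["fx"]*v[0]/v[2]+c["cx"],c["fy"]*v[1]/v[2]+c["cy"]])
def un(p,off,k): return (np.array(p)+.5)/k-.5+np.array(off)
E
python3 - <<'E'
from h import *
import cv2
np.set_printoptions(precision=4,suppress=True)
T=lambda *p:un(p,(205,125),4); B=lambda *p:un(p,(365,245),8)
S=lambda *p:un(p,(190,235),4); D=lambda *p:un(p,(360,205),4)
# fitted ring: mask grey pixels in top view and scene outer ellipse
for nm,p,q,z in [("ring",T(182,258),S(265,140),.19),("hook",T(190,520),S(488,297),.15),("handletop",T(118,157),S(143,68),.244),
  ("knobtop",B(658,190),D(118,27),.161),("rim",B(614,190),D(99,152),.055)]:
    x,r=tri(p,q);print(nm,"top@z",plane("top",p,z)," scene@z",plane("scene",q,z)," tri",x,np.round(r,4))
print("corners",[plane("top",T(*p),.012) for p in((330,459),(130,457),(336,48))])
print("barend",plane("top",B(785,162),.125),"bowl cap",plane("top",T(200,78),.172))
print("boxes bottle/beaker",plane("top",(350,178),.12),plane("top",(376,218),.068))
E
```

```text
ring top@z [0.5713 0.1951 0.19  ]  scene@z [0.569  0.1974 0.19  ]  tri [0.5715 0.1955 0.1861] [0.0004 0.0004]
hook top@z [0.4504 0.1948 0.15  ]  scene@z [0.4509 0.198  0.15  ]  tri [0.4514 0.1958 0.1462] [0.0009 0.0009]
handletop top@z [0.6079 0.216  0.244 ]  scene@z [0.609  0.2201 0.244 ]  tri [0.6099 0.2175 0.2402] [0.0015 0.0015]
knobtop top@z [ 0.4291 -0.1751  0.161 ]  scene@z [ 0.4274 -0.0797  0.161 ]  tri [ 0.4466 -0.192   0.0447] [0.0189 0.0189]
rim top@z [ 0.4293 -0.1866  0.055 ]  scene@z [ 0.4282 -0.0799  0.055 ]  tri [ 0.4497 -0.208  -0.097 ] [0.0222 0.0222]
corners [array([0.488 , 0.1396, 0.012 ]), array([0.4878, 0.2492, 0.012 ]), array([0.7155, 0.1402, 0.012 ])]
barend [ 0.4364 -0.2137  0.125 ] bowl cap [0.6604 0.1912 0.172 ]
boxes bottle/beaker [0.606  0.0073 0.12  ] [ 0.5317 -0.0491  0.068 ]
```

The can picks missed the 400 px panel offset, so I'm correcting that.

```bash
python3 - <<'E'
from h import *
np.set_printoptions(precision=4,suppress=True)
B=lambda *p:un((p[0]-400,p[1]),(365,245),8)
D=lambda *p:un(p,(360,205),4)
for nm,p,q,z in [("knobtop",B(658,190),D(118,27),.161),("rim",B(614,190),D(99,152),.055)]:
    x,r=tri(p,q);print(nm,"top@z",plane("top",p,z)," scene@z",plane("scene",q,z)," tri",x,np.round(r,4))
k=plane("top",B(658,190),.125)
e=plane("top",B(785,162),.125);f=plane("top",B(487,218),.055);print("barend",e,"foot",f)
d=e-f;print("yaw of bar deg",np.degrees(np.arctan2(d[1],d[0])))
from scipy.spatial.transform import Rotation as R
s=bot.get_state();print(R.from_quat(s["tool_rot"]).as_matrix())
E
```

```text
knobtop top@z [ 0.4278 -0.0812  0.161 ]  scene@z [ 0.4274 -0.0797  0.161 ]  tri [ 0.4279 -0.0814  0.1591] [0.0001 0.0001]
rim top@z [ 0.4279 -0.0828  0.055 ]  scene@z [ 0.4282 -0.0799  0.055 ]  tri [ 0.4285 -0.0829  0.0515] [0.0007 0.0007]
barend [ 0.4352 -0.1165  0.125 ] foot [ 0.4202 -0.0498  0.055 ]
yaw of bar deg -77.35368222707689
[[ 0.9518  0.3068 -0.0003]
 [ 0.3068 -0.9518  0.0021]
 [ 0.0003 -0.0021 -1.    ]]
```

Both views agree within 2 mm. The can is at (0.428, -0.0815) with its bar at -77.4°, and the hub is at (0.571, 0.195) with stand yaw about 0. The handle bears about 0.53 rad, so q is about 4.8. I'm moving above the can.

```bash
python3 -m crank '{"targets":[{"tx":30,"ty":-29,"tz":0,"rx":0,"ry":0,"rz":0.0,"hand":1},{"tx":382,"ty":-365,"tz":0,"rx":0,"ry":0,"rz":0.0925,"hand":1},{"tx":382,"ty":-365,"tz":0,"rx":0,"ry":0,"rz":0.0925,"hand":1},{"tx":382,"ty":-365,"tz":0,"rx":0,"ry":0,"rz":0.0925,"hand":1},{"tx":382,"ty":-365,"tz":0,"rx":0,"ry":0,"rz":0.0925,"hand":1},{"tx":382,"ty":-365,"tz":0,"rx":0,"ry":0,"rz":0.0925,"hand":1},{"tx":382,"ty":-365,"tz":0,"rx":0,"ry":0,"rz":0.0925,"hand":1},{"tx":382,"ty":-365,"tz":0,"rx":0,"ry":0,"rz":0.0925,"hand":1},{"tx":382,"ty":-365,"tz":0,"rx":0,"ry":0,"rz":0.0925,"hand":1},{"tx":382,"ty":-365,"tz":0,"rx":0,"ry":0,"rz":0.0925,"hand":1},{"tx":382,"ty":-365,"tz":0,"rx":0,"ry":0,"rz":0.0925,"hand":1},{"tx":382,"ty":-365,"tz":0,"rx":0,"ry":0,"rz":0.0925,"hand":1},{"tx":382,"ty":-365,"tz":0,"rx":0,"ry":0,"rz":0.0925,"hand":1},{"tx":382,"ty":-365,"tz":0,"rx":0,"ry":0,"rz":0.0925,"hand":1},{"tx":382,"ty":-365,"tz":0,"rx":0,"ry":0,"rz":0.0925,"hand":1},{"tx":382,"ty":-365,"tz":0,"rx":0,"ry":0,"rz":0.0925,"hand":1},{"tx":382,"ty":-365,"tz":0,"rx":0,"ry":0,"rz":0.0925,"hand":1},{"tx":382,"ty":-365,"tz":0,"rx":0,"ry":0,"rz":0.0925,"hand":1}]}'
cat >> h.py <<'E'
from scipy.spatial.transform import Rotation as Rot
def to(w,s=None):
    "tool-axis shift in mm to world point, and yaw of tool y"
    s=s or bot.get_state();M=Rot.from_quat(s["tool_rot"]).as_matrix()
    return np.round(M.T@(np.array(w)-s["position"])*1000,1),np.round(np.degrees(np.arctan2(M[1,1],M[0,1])),2),np.round(M[2],4)
E
python3 -c "
from h import *;print(to([.428,-.0815,.153]),bot.get_state()['joint_pos'].round(2))"
```

```text
time: 1.6
position: [0.4275, -0.0839, 0.2498]
tool_rot: [0.994, 0.108, -0.0, 0.0]
wrist_force: [-1.0, -0.6, 0.1]
width: 0.0852
gripper_force: 0.0
(array([ 1. , -2.2, 96.8]), np.float64(-77.57), array([-4.e-04,  0.e+00, -1.e+00])) [-0.39 -0.1   1.86 -0.    1.38  0.96]
```

```bash
python3 -m crank '{"targets":[{"tx":1,"ty":-2,"tz":20,"rx":0,"ry":0,"rz":0,"hand":1},{"tx":1,"ty":-2,"tz":45,"rx":0,"ry":0,"rz":0,"hand":1},{"tx":1,"ty":-2,"tz":70,"rx":0,"ry":0,"rz":0,"hand":1},{"tx":1,"ty":-2,"tz":90,"rx":0,"ry":0,"rz":0,"hand":1},{"tx":1,"ty":-2,"tz":97,"rx":0,"ry":0,"rz":0,"hand":1},{"tx":1,"ty":-2,"tz":97,"rx":0,"ry":0,"rz":0,"hand":1},{"tx":1,"ty":-2,"tz":97,"rx":0,"ry":0,"rz":0,"hand":1},{"tx":1,"ty":-2,"tz":97,"rx":0,"ry":0,"rz":0,"hand":1}]}'
python3 -c "
from h import *;print(to([.428,-.0815,.153]))"
```

```text
time: 2.27
position: [0.4297, -0.0814, 0.1545]
tool_rot: [0.994, 0.109, 0.001, 0.001]
wrist_force: [-0.4, 0.1, -0.0]
width: 0.0855
gripper_force: 0.0
(array([-1.6, -0.3,  1.5]), np.float64(-77.48), array([ 0.0024,  0.0017, -1.    ]))
```

```bash
python3 -m crank '{"targets":[{"tx":-1,"ty":0,"tz":0,"rx":0,"ry":0,"rz":0,"hand":0},{"tx":-1,"ty":0,"tz":0,"rx":0,"ry":0,"rz":0,"hand":-0.5},{"tx":-1,"ty":0,"tz":0,"rx":0,"ry":0,"rz":0,"hand":-1},{"tx":-1,"ty":0,"tz":0,"rx":0,"ry":0,"rz":0,"hand":-1},{"tx":-1,"ty":0,"tz":0,"rx":0,"ry":0,"rz":0,"hand":-1},{"tx":-1,"ty":0,"tz":0,"rx":0,"ry":0,"rz":0,"hand":-1},{"tx":-1,"ty":0,"tz":0,"rx":0,"ry":0,"rz":0,"hand":-1},{"tx":-1,"ty":0,"tz":0,"rx":0,"ry":0,"rz":0,"hand":-1},{"tx":-1,"ty":0,"tz":0,"rx":0,"ry":0,"rz":0,"hand":-1},{"tx":-1,"ty":0,"tz":0,"rx":0,"ry":0,"rz":0,"hand":-1}]}' 60
python3 -c "
from h import *;print(to([.370,.195,.1985]))"
```

```text
time: 3.1
position: [0.428, -0.081, 0.1533]
tool_rot: [0.994, 0.109, 0.0, 0.0]
wrist_force: [-0.0, -0.9, 2.6]
width: 0.014
gripper_force: 58.8
(array([   3.5, -281.9,  -45.4]), np.float64(-77.44), array([ 7.e-04,  7.e-04, -1.e+00]))
```

```bash
python3 -m crank '{"targets":[{"tx":0,"ty":0,"tz":-8,"rx":0,"ry":0,"rz":0,"hand":-1},{"tx":0,"ty":0,"tz":-25,"rx":0,"ry":0,"rz":0,"hand":-1},{"tx":0,"ty":-5,"tz":-42,"rx":0,"ry":0,"rz":0.01,"hand":-1},{"tx":-0.5,"ty":-18,"tz":-50,"rx":0,"ry":0,"rz":0.02,"hand":-1},{"tx":-1,"ty":-36,"tz":-50,"rx":0,"ry":0,"rz":0.04,"hand":-1},{"tx":-1,"ty":-57,"tz":-50,"rx":0,"ry":0,"rz":0.06,"hand":-1},{"tx":-1,"ty":-80,"tz":-50,"rx":0,"ry":0,"rz":0.08,"hand":-1},{"tx":-1,"ty":-104,"tz":-50,"rx":0,"ry":0,"rz":0.10,"hand":-1},{"tx":-1,"ty":-128,"tz":-50,"rx":0,"ry":0,"rz":0.12,"hand":-1},{"tx":-1,"ty":-152,"tz":-50,"rx":0,"ry":0,"rz":0.14,"hand":-1},{"tx":-1,"ty":-176,"tz":-50,"rx":0,"ry":0,"rz":0.16,"hand":-1},{"tx":-1,"ty":-200,"tz":-50,"rx":0,"ry":0,"rz":0.18,"hand":-1},{"tx":-1,"ty":-223,"tz":-50,"rx":0,"ry":0,"rz":0.20,"hand":-1},{"tx":-1,"ty":-244,"tz":-50,"rx":0,"ry":0,"rz":0.21,"hand":-1},{"tx":-1,"ty":-261,"tz":-50,"rx":0,"ry":0,"rz":0.219,"hand":-1},{"tx":-1,"ty":-273,"tz":-50,"rx":0,"ry":0,"rz":0.219,"hand":-1},{"tx":-1,"ty":-280,"tz":-50,"rx":0,"ry":0,"rz":0.219,"hand":-1},{"tx":-1,"ty":-283,"tz":-50,"rx":0,"ry":0,"rz":0.219,"hand":-1},{"tx":-1,"ty":-283,"tz":-50,"rx":0,"ry":0,"rz":0.219,"hand":-1},{"tx":-1,"ty":-283,"tz":-50,"rx":0,"ry":0,"rz":0.219,"hand":-1}]}'
python3 - <<'E'
from h import *
import cv2
print(to([.370,.195,.1988]),bot.get_state()["joint_pos"].round(2))
t=bot.camera("top");s=bot.camera("scene")
r=lambda a:cv2.resize(a,(400,480),interpolation=cv2.INTER_CUBIC)
cv2.imwrite("pics/p2.png",np.hstack([r(t[200:320,205:305]),r(s[240:360,260:360])]))
E
```

```text
time: 4.77
position: [0.3649, 0.1948, 0.2029]
tool_rot: [1.0, 0.0, -0.0, 0.0]
wrist_force: [0.4, -0.7, -1.3]
width: 0.0135
gripper_force: 58.6
(array([ 5.1, -0.2,  4. ]), np.float64(-89.99), array([-5.e-04,  6.e-04, -1.e+00])) [ 0.28 -0.1   1.97 -0.    1.28  1.85]
```

View pics/p2.png

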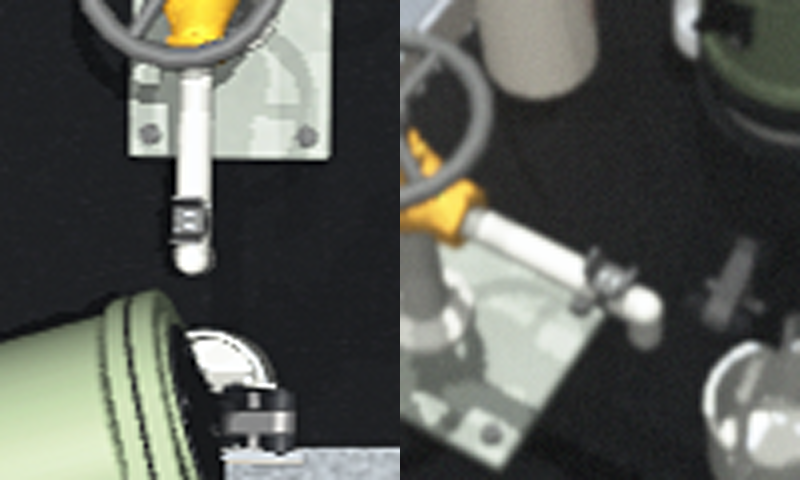

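The can hangs from the gripper just short of the nozzle: in the left panel the nozzle is at (195,262) and the cup rim at (235,370), in the right panel the cup is at (770,390). I'll check for tilt by comparing the cup rim with its expected projection.

```bash
python3 - <<'E'
from h import *
import cv2
t=bot.camera("top");s=bot.camera("scene")
zr=.2029-.1533+.055
for n,im in(("top",t),("scene",s)):
    im=im.copy()
    a=np.linspace(0,2*np.pi,60)
    pts=np.array([proj(n,np.array([.365+.032*np.cos(k),.195+.032*np.sin(k),zr])) for k in a])
    x0,y0=(pts.mean(0)-35).astype(int)
    big=cv2.resize(im[y0:y0+70,x0:x0+70],(390,390),interpolation=cv2.INTER_CUBIC)
    q=((pts-[x0,y0]+.5)*390/70-.5)
    cv2.polylines(big,[q.round().astype(int)],True,(0,0,255),1)
    if n=="top":A=big
cv2.imwrite("pics/p3.png",np.hstack([A,big]))
E
```

```text
(no output)
```

View pics/p3.png

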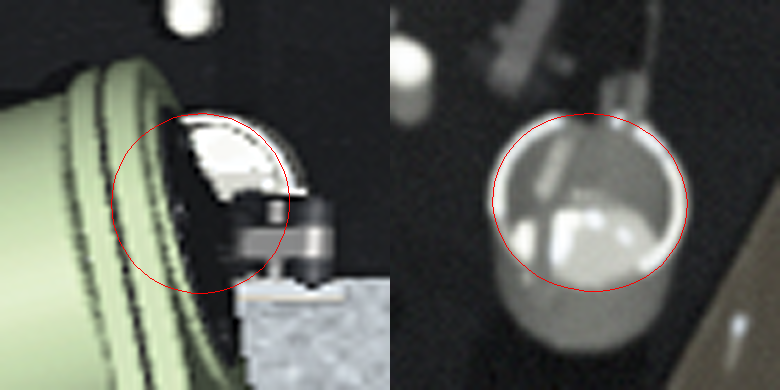

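It hangs upright and as expected. Now in along +x to over the seat.

```bash
python3 -m crank '{"targets":[{"tx":0,"ty":-1,"tz":4,"rx":0,"ry":0,"rz":0,"hand":-1},{"tx":2,"ty":-1,"tz":4,"rx":0,"ry":0,"rz":0,"hand":-1},{"tx":8,"ty":-1,"tz":4,"rx":0,"ry":0,"rz":0,"hand":-1},{"tx":16,"ty":-1,"tz":4,"rx":0,"ry":0,"rz":0,"hand":-1},{"tx":25,"ty":-1,"tz":4,"rx":0,"ry":0,"rz":0,"hand":-1},{"tx":35,"ty":-1,"tz":4,"rx":0,"ry":0,"rz":0,"hand":-1},{"tx":45,"ty":-1,"tz":4,"rx":0,"ry":0,"rz":0,"hand":-1},{"tx":55,"ty":-1,"tz":4,"rx":0,"ry":0,"rz":0,"hand":-1},{"tx":65,"ty":-1,"tz":4,"rx":0,"ry":0,"rz":0,"hand":-1},{"tx":74,"ty":-1,"tz":4,"rx":0,"ry":0,"rz":0,"hand":-1},{"tx":81,"ty":-1,"tz":4,"rx":0,"ry":0,"rz":0,"hand":-1},{"tx":85,"ty":-1,"tz":4,"rx":0,"ry":0,"rz":0,"hand":-1},{"tx":86,"ty":-1,"tz":4,"rx":0,"ry":0,"rz":0,"hand":-1},{"tx":86,"ty":-1,"tz":4,"rx":0,"ry":0,"rz":0,"hand":-1},{"tx":86,"ty":-1,"tz":4,"rx":0,"ry":0,"rz":0,"hand":-1}]}'
python3 - <<'E'
from h import *
import cv2
print(to([.4505,.196,.1783]))
s=bot.camera("scene")
cv2.imwrite("pics/p4.png",cv2.resize(s[235:355,270:370],(500,600),interpolation=cv2.INTER_CUBIC))
E
```

```text
time: 6.22
position: [0.4506, 0.1963, 0.1988]
tool_rot: [1.0, 0.0, -0.0, 0.0]
wrist_force: [-0.5, -0.1, -1.7]
width: 0.0137
gripper_force: 58.6
(array([-0.1,  0.3, 20.5]), np.float64(-89.97), array([-7.e-04,  1.e-04, -1.e+00]))
```

View pics/p4.png

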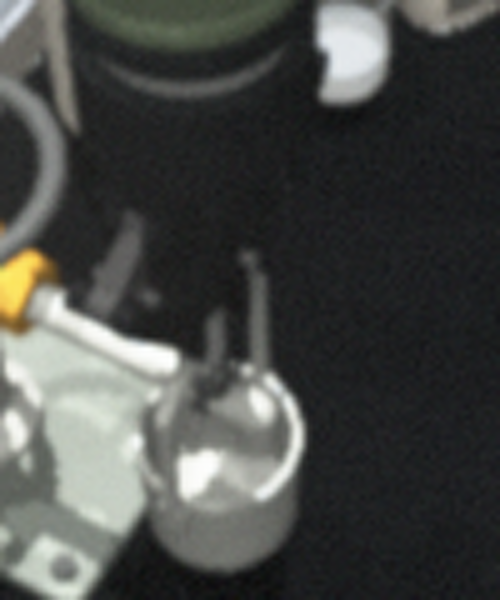

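In the scene view the cup (225,460) sits beneath the nozzle (about 255,405), the hook (210,375) is inside the bail, and there's no contact force. Lowering now.

```bash
python3 -m crank '{"targets":[{"tx":0,"ty":0,"tz":3,"rx":0,"ry":0,"rz":0,"hand":-1},{"tx":0,"ty":0,"tz":6,"rx":0,"ry":0,"rz":0,"hand":-1},{"tx":0,"ty":0,"tz":9,"rx":0,"ry":0,"rz":0,"hand":-1},{"tx":0,"ty":0,"tz":12,"rx":0,"ry":0,"rz":0,"hand":-1},{"tx":0,"ty":0,"tz":14,"rx":0,"ry":0,"rz":0,"hand":-1},{"tx":0,"ty":0,"tz":16,"rx":0,"ry":0,"rz":0,"hand":-1},{"tx":0,"ty":0,"tz":17,"rx":0,"ry":0,"rz":0,"hand":-1},{"tx":0,"ty":0,"tz":17,"rx":0,"ry":0,"rz":0,"hand":-1},{"tx":0,"ty":0,"tz":17,"rx":0,"ry":0,"rz":0,"hand":-1}]}'
```

```text
time: 7.02
position: [0.451, 0.1963, 0.182]
tool_rot: [1.0, 0.0, -0.0, 0.0]
wrist_force: [-0.0, 0.3, -1.4]
width: 0.0135
gripper_force: 58.7
```

```bash
python3 -m crank '{"targets":[{"tx":0,"ty":0,"tz":1,"rx":0,"ry":0,"rz":0,"hand":-1},{"tx":0,"ty":0,"tz":2,"rx":0,"ry":0,"rz":0,"hand":-1},{"tx":0,"ty":0,"tz":3,"rx":0,"ry":0,"rz":0,"hand":-1},{"tx":0,"ty":0,"tz":3.5,"rx":0,"ry":0,"rz":0,"hand":-1},{"tx":0,"ty":0,"tz":3.5,"rx":0,"ry":0,"rz":0,"hand":-1},{"tx":0,"ty":0,"tz":3.5,"rx":0,"ry":0,"rz":0,"hand":-1}]}'
```

```text
time: 7.52
position: [0.4511, 0.1963, 0.1787]
tool_rot: [1.0, 0.0, 0.0, -0.0]
wrist_force: [0.3, 0.6, -0.8]
width: 0.014
gripper_force: 58.9
```

```bash
python3 -m crank '{"targets":[{"tx":0,"ty":0,"tz":0.7,"rx":0,"ry":0,"rz":0,"hand":-1},{"tx":0,"ty":0,"tz":1.4,"rx":0,"ry":0,"rz":0,"hand":-1},{"tx":0,"ty":0,"tz":2,"rx":0,"ry":0,"rz":0,"hand":-1},{"tx":0,"ty":0,"tz":2,"rx":0,"ry":0,"rz":0,"hand":-1},{"tx":0,"ty":0,"tz":2,"rx":0,"ry":0,"rz":0,"hand":-1}]}'
```

```text
time: 7.93
position: [0.4513, 0.1963, 0.1784]
tool_rot: [1.0, 0.0, 0.0, 0.0]
wrist_force: [-3.4, -1.1, 10.2]
width: 0.0136
gripper_force: 60.0
```

It touches down at the expected height, so the can is seated. I'll ease off, open and rise.

```bash
python3 -m crank '{"targets":[{"tx":0,"ty":0,"tz":-1.5,"rx":0,"ry":0,"rz":0,"hand":-1},{"tx":0,"ty":0,"tz":-1.5,"rx":0,"ry":0,"rz":0,"hand":-0.6},{"tx":0,"ty":0,"tz":-1.5,"rx":0,"ry":0,"rz":0,"hand":-0.3},{"tx":0,"ty":0,"tz":-1.5,"rx":0,"ry":0,"rz":0,"hand":0.1},{"tx":0,"ty":0,"tz":-1.5,"rx":0,"ry":0,"rz":0,"hand":0.1},{"tx":0,"ty":0,"tz":-1.5,"rx":0,"ry":0,"rz":0,"hand":0.1},{"tx":0,"ty":0,"tz":-1.5,"rx":0,"ry":0,"rz":0,"hand":0.1},{"tx":0,"ty":0,"tz":-1.5,"rx":0,"ry":0,"rz":0,"hand":0.1},{"tx":0,"ty":0,"tz":-10,"rx":0,"ry":0,"rz":0,"hand":0.1},{"tx":0,"ty":0,"tz":-25,"rx":0,"ry":0,"rz":0,"hand":0.1},{"tx":0,"ty":0,"tz":-50,"rx":0,"ry":0,"rz":0,"hand":0.1},{"tx":0,"ty":0,"tz":-85,"rx":0,"ry":0,"rz":0,"hand":0.1},{"tx":0,"ty":0,"tz":-115,"rx":0,"ry":0,"rz":0,"hand":0.1},{"tx":0,"ty":0,"tz":-120,"rx":0,"ry":0,"rz":0,"hand":0.1},{"tx":0,"ty":0,"tz":-120,"rx":0,"ry":0,"rz":0,"hand":0.1}]}'
python3 - <<'E'
from h import *
import cv2
print(to([.571,.195,.298]))
s=bot.camera("scene");t=bot.camera("top");cv2.imwrite("pics/top5.png",t);cv2.imwrite("pics/scene5.png",s)
cv2.imwrite("pics/p5.png",cv2.resize(s[235:355,190:350],(800,600),interpolation=cv2.INTER_CUBIC))
E
```

```text
time: 9.18
position: [0.4529, 0.1968, 0.3004]
tool_rot: [1.0, 0.0, 0.004, -0.001]
wrist_force: [0.4, -0.1, 0.2]
width: 0.0471
gripper_force: 0.0
(array([118.1,   1.9,   3.3]), np.float64(-89.98), array([ 0.0075, -0.0018, -1.    ]))
```

View pics/p5.png

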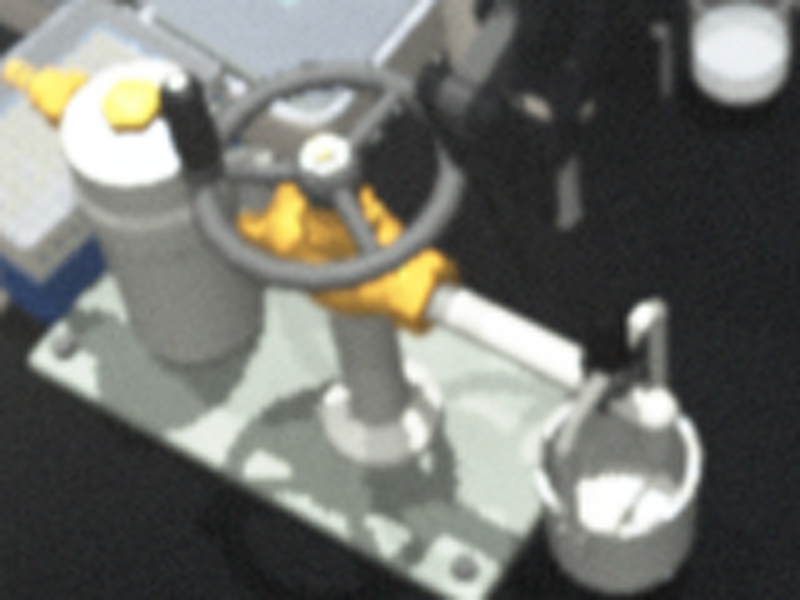

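The can hangs on the hook, with its bail on the seat at (605,370). The handle is still at (185,120). Next is moving over the handle.

```bash
python3 -m crank '{"targets":[{"tx":20,"ty":-3,"tz":0,"rx":0,"ry":0,"rz":0,"hand":0.1},{"tx":50,"ty":-7,"tz":0,"rx":0,"ry":0,"rz":0,"hand":0.1},{"tx":85,"ty":-12,"tz":0,"rx":0,"ry":0,"rz":0,"hand":0.1},{"tx":120,"ty":-17,"tz":0,"rx":0,"ry":0,"rz":0,"hand":0.1},{"tx":145,"ty":-20,"tz":0,"rx":0,"ry":0,"rz":0,"hand":0.1},{"tx":159,"ty":-22,"tz":0,"rx":0,"ry":0,"rz":0,"hand":0.1},{"tx":160,"ty":-22,"tz":0,"rx":0,"ry":0,"rz":0,"hand":0.1},{"tx":160,"ty":-22,"tz":0,"rx":0,"ry":0,"rz":0,"hand":0.1},{"tx":160,"ty":-22,"tz":0,"rx":0,"ry":0,"rz":0,"hand":0.1},{"tx":160,"ty":-22,"tz":0,"rx":0,"ry":0,"rz":0,"hand":0.1}]}'
python3 -c "
from h import *;print(to([.611,.2185,.227]),bot.get_state()['joint_pos'].round(2))"
```

```text
time: 10.12
position: [0.6096, 0.2183, 0.2957]
tool_rot: [1.0, 0.0, -0.001, 0.0]
wrist_force: [-0.3, -0.4, 0.3]
width: 0.0469
gripper_force: 0.0
(array([ 1.5, -0.2, 68.7]), np.float64(-89.97), array([-2.1e-03,  4.0e-04, -1.0e+00])) [0.21 0.33 1.29 0.   1.52 1.78]
```

```bash
python3 -m crank '{"targets":[{"tx":1,"ty":0,"tz":15,"rx":0,"ry":0,"rz":0,"hand":0.1},{"tx":1,"ty":0,"tz":35,"rx":0,"ry":0,"rz":0,"hand":0.1},{"tx":1,"ty":0,"tz":55,"rx":0,"ry":0,"rz":0,"hand":0.1},{"tx":1,"ty":0,"tz":67,"rx":0,"ry":0,"rz":0,"hand":0.1},{"tx":1,"ty":0,"tz":69,"rx":0,"ry":0,"rz":0,"hand":0.1},{"tx":1,"ty":0,"tz":69,"rx":0,"ry":0,"rz":0,"hand":-0.2},{"tx":1,"ty":0,"tz":69,"rx":0,"ry":0,"rz":0,"hand":-0.4},{"tx":1,"ty":0,"tz":69,"rx":0,"ry":0,"rz":0,"hand":-1},{"tx":1,"ty":0,"tz":69,"rx":0,"ry":0,"rz":0,"hand":-1},{"tx":1,"ty":0,"tz":69,"rx":0,"ry":0,"rz":0,"hand":-1},{"tx":1,"ty":0,"tz":69,"rx":0,"ry":0,"rz":0,"hand":-1},{"tx":1,"ty":0,"tz":69,"rx":0,"ry":0,"rz":0,"hand":-1},{"tx":1,"ty":0,"tz":69,"rx":0,"ry":0,"rz":0,"hand":-1}]}' 50
python3 - <<'E'
from h import *
s=bot.get_state();print(s["position"],s["wrist_force"],to([.611,.2185,.226]))
# clockwise circle rows from bearing 29.6deg: shifts along tool x (=+x) and tool y (=-y)
b=np.radians(29.6)
for k in range(1,17):
    a=b-.3*k;print(k,np.round([46*(np.cos(a)-np.cos(b)),-46*(np.sin(a)-np.sin(b))],1),np.round(2*np.pi+a-2,2))
E
```

```text
time: 11.2
position: [0.613, 0.2186, 0.2295]
tool_rot: [1.0, 0.0, 0.002, -0.0]
wrist_force: [-0.5, 0.2, 5.9]
width: 0.0168
gripper_force: 49.4
[0.61295369 0.21864603 0.22953611] [-0.52699221  0.24065732  5.90844181] (array([-2. ,  0.1,  3.5]), np.float64(-89.98), array([ 3.3e-03, -9.0e-04, -1.0e+00]))
1 [ 4.9 12.8] 4.5
2 [ 5.8 26.6] 4.2
3 [ 2.7 39.9] 3.9
4 [-4.3 51.8] 3.6
5 [-14.5  61. ] 3.3
6 [-27.   66.8] 3.0
7 [-40.6  68.7] 2.7
8 [-54.1  66.5] 2.4
9 [-66.4  60.4] 2.1
10 [-76.4  50.9] 1.8
11 [-83.1  38.8] 1.5
12 [-85.9  25.4] 1.2
13 [-84.7  11.7] 0.9
14 [-79.4  -1. ] 0.6
15 [-70.6 -11.6] 0.3
16 [-59.1 -19.1] -0.0
```

```bash
python3 -m crank '{"targets":[{"tx":3,"ty":6,"tz":0,"rx":0,"ry":0,"rz":0,"hand":-1},{"tx":4.9,"ty":12.8,"tz":0,"rx":0,"ry":0,"rz":0,"hand":-1},{"tx":5.8,"ty":26.6,"tz":0,"rx":0,"ry":0,"rz":0,"hand":-1},{"tx":2.7,"ty":39.9,"tz":0,"rx":0,"ry":0,"rz":0,"hand":-1},{"tx":2.7,"ty":39.9,"tz":0,"rx":0,"ry":0,"rz":0,"hand":-1},{"tx":2.7,"ty":39.9,"tz":0,"rx":0,"ry":0,"rz":0,"hand":-1},{"tx":2.7,"ty":39.9,"tz":0,"rx":0,"ry":0,"rz":0,"hand":-1}]}'
```

```text
time: 11.78
position: [0.6146, 0.1782, 0.2294]
tool_rot: [1.0, 0.0, 0.0, -0.0]
wrist_force: [-3.3, -0.9, 7.7]
width: 0.0165
gripper_force: 49.7
```

```bash
python3 -m crank '{"targets":[{"tx":-3,"ty":6,"tz":0,"rx":0,"ry":0,"rz":0,"hand":-1},{"tx":-7,"ty":11.9,"tz":0,"rx":0,"ry":0,"rz":0,"hand":-1},{"tx":-17.2,"ty":21.1,"tz":0,"rx":0,"ry":0,"rz":0,"hand":-1},{"tx":-29.7,"ty":26.9,"tz":0,"rx":0,"ry":0,"rz":0,"hand":-1},{"tx":-43.3,"ty":28.8,"tz":0,"rx":0,"ry":0,"rz":0,"hand":-1},{"tx":-43.3,"ty":28.8,"tz":0,"rx":0,"ry":0,"rz":0,"hand":-1},{"tx":-43.3,"ty":28.8,"tz":0,"rx":0,"ry":0,"rz":0,"hand":-1},{"tx":-43.3,"ty":28.8,"tz":0,"rx":0,"ry":0,"rz":0,"hand":-1}]}'
python3 -m crank '{"targets":[{"tx":-6,"ty":-1,"tz":0,"rx":0,"ry":0,"rz":0,"hand":-1},{"tx":-13.5,"ty":-2.2,"tz":0,"rx":0,"ry":0,"rz":0,"hand":-1},{"tx":-25.8,"ty":-8.3,"tz":0,"rx":0,"ry":0,"rz":0,"hand":-1},{"tx":-35.8,"ty":-17.8,"tz":0,"rx":0,"ry":0,"rz":0,"hand":-1},{"tx":-42.5,"ty":-29.9,"tz":0,"rx":0,"ry":0,"rz":0,"hand":-1},{"tx":-45.3,"ty":-43.3,"tz":0,"rx":0,"ry":0,"rz":0,"hand":-1},{"tx":-45.3,"ty":-43.3,"tz":0,"rx":0,"ry":0,"rz":0,"hand":-1},{"tx":-45.3,"ty":-43.3,"tz":0,"rx":0,"ry":0,"rz":0,"hand":-1},{"tx":-45.3,"ty":-43.3,"tz":0,"rx":0,"ry":0,"rz":0,"hand":-1}]}'
```

```text
time: 12.45
position: [0.5718, 0.1507, 0.2294]
tool_rot: [1.0, 0.0, 0.001, -0.001]
wrist_force: [-0.7, 2.7, 6.3]
width: 0.0161
gripper_force: 49.6
time: 13.2
position: [0.5265, 0.194, 0.2294]
tool_rot: [1.0, 0.001, 0.001, -0.001]
wrist_force: [-1.4, 1.2, 7.9]
width: 0.0166
gripper_force: 49.9
```

```bash
python3 - <<'E'
from h import *
c=np.array([.5725,.1965]);p=bot.get_state()["position"][:2];b=np.arctan2(*(p-c)[::-1])%(2*np.pi);print(b,np.hypot(*(p-c)))
for a in (3.0,2.8,2.6,2.4,2.2,2.1,2.05,2.0,1.95,1.9,1.85,1.8):
    d=c+.046*np.array([np.cos(a),np.sin(a)])-p;print(a,np.round([d[0]*1e3,-d[1]*1e3],1))
E
```

```text
3.1949588843166343 0.04602794375270991
3.0 [ 0.4 -8.9]
2.8 [  2.6 -17.9]
2.6 [  6.5 -26.2]
2.4 [ 12.  -33.5]
2.2 [ 18.9 -39.6]
2.1 [ 22.7 -42.2]
2.05 [ 24.8 -43.3]
2.0 [ 26.8 -44.3]
1.95 [ 28.9 -45.2]
1.9 [ 31.1 -46. ]
1.85 [ 33.3 -46.7]
1.8 [ 35.5 -47.3]
```

```bash
python3 -m crank '{"targets":[{"tx":0.4,"ty":-8.9,"tz":0,"rx":0,"ry":0,"rz":0,"hand":-1},{"tx":2.6,"ty":-17.9,"tz":0,"rx":0,"ry":0,"rz":0,"hand":-1},{"tx":6.5,"ty":-26.2,"tz":0,"rx":0,"ry":0,"rz":0,"hand":-1},{"tx":12,"ty":-33.5,"tz":0,"rx":0,"ry":0,"rz":0,"hand":-1},{"tx":18.9,"ty":-39.6,"tz":0,"rx":0,"ry":0,"rz":0,"hand":-1},{"tx":22.7,"ty":-42.2,"tz":0,"rx":0,"ry":0,"rz":0,"hand":-1},{"tx":22.7,"ty":-42.2,"tz":0,"rx":0,"ry":0,"rz":0,"hand":-1},{"tx":22.7,"ty":-42.2,"tz":0,"rx":0,"ry":0,"rz":0,"hand":-1},{"tx":22.7,"ty":-42.2,"tz":0,"rx":0,"ry":0,"rz":0,"hand":-1}]}'
python3 -m crank '{"targets":[{"tx":2,"ty":-1.1,"tz":0,"rx":0,"ry":0,"rz":0,"hand":-1},{"tx":4.1,"ty":-2.1,"tz":0,"rx":0,"ry":0,"rz":0,"hand":-1},{"tx":4.1,"ty":-2.1,"tz":0,"rx":0,"ry":0,"rz":0,"hand":-1},{"tx":4.1,"ty":-2.1,"tz":0,"rx":0,"ry":0,"rz":0,"hand":-1},{"tx":4.1,"ty":-2.1,"tz":0,"rx":0,"ry":0,"rz":0,"hand":-1}]}'
python3 -m crank '{"targets":[{"tx":1,"ty":-0.4,"tz":0,"rx":0,"ry":0,"rz":0,"hand":-1},{"tx":2.1,"ty":-0.9,"tz":0,"rx":0,"ry":0,"rz":0,"hand":-1},{"tx":2.1,"ty":-0.9,"tz":0,"rx":0,"ry":0,"rz":0,"hand":-1},{"tx":2.1,"ty":-0.9,"tz":0,"rx":0,"ry":0,"rz":0,"hand":-1}]}'
```

```text
time: 13.95
position: [0.5497, 0.2367, 0.2294]
tool_rot: [1.0, 0.0, 0.002, -0.001]
wrist_force: [-1.3, 2.8, 7.2]
width: 0.0167
gripper_force: 49.7
time: 14.37
position: [0.5531, 0.2385, 0.2294]
tool_rot: [1.0, 0.0, 0.001, -0.001]
wrist_force: [-0.7, 2.3, 7.5]
width: 0.016
gripper_force: 49.9
time: 14.7
position: [0.5536, 0.2387, 0.2294]
tool_rot: [1.0, 0.0, -0.001, -0.0]
wrist_force: [-6.3, 0.7, 12.2]
width: 0.0168
gripper_force: 50.2
```

```bash
python3 -m crank '{"targets":[{"tx":1,"ty":-0.4,"tz":0,"rx":0,"ry":0,"rz":0,"hand":-1},{"tx":2,"ty":-0.8,"tz":0,"rx":0,"ry":0,"rz":0,"hand":-1},{"tx":2,"ty":-0.8,"tz":0,"rx":0,"ry":0,"rz":0,"hand":-1},{"tx":2,"ty":-0.8,"tz":0,"rx":0,"ry":0,"rz":0,"hand":-1},{"tx":2,"ty":-0.8,"tz":0,"rx":0,"ry":0,"rz":0,"hand":-1}]}'
```

```text
time: 15.12
position: [0.5538, 0.2388, 0.2293]
tool_rot: [1.0, 0.001, -0.003, 0.001]
wrist_force: [-11.3, -2.1, 13.8]
width: 0.0164
gripper_force: 50.6
```

The valve is firmly against its stop: the force climbs while the TCP stands at (0.5536, 0.2387), bearing 2.0. Now computing the opening circle.

```bash
python3 - <<'E'
import numpy as np
b=2.0
for k in range(0,21):
    a=b+k*np.pi/10;x,y=np.round([46*(np.cos(a)-np.cos(b)),-46*(np.sin(a)-np.sin(b))],1);print(k,x,y,"| with back-off",round(x-4,1),round(y+1.9,1))
E
```

```text
0 0.0 -0.0 | with back-off -4.0 1.9
1 -12.0 8.0 | with back-off -16.0 9.9
2 -20.9 19.2 | with back-off -24.9 21.1
3 -25.9 32.7 | with back-off -29.9 34.6
4 -26.6 47.1 | with back-off -30.6 49.0
5 -22.7 61.0 | with back-off -26.7 62.9
6 -14.7 73.0 | with back-off -18.7 74.9
7 -3.4 81.9 | with back-off -7.4 83.8
8 10.0 86.9 | with back-off 6.0 88.8
9 24.4 87.5 | with back-off 20.4 89.4
10 38.3 83.7 | with back-off 34.3 85.6
11 50.3 75.7 | with back-off 46.3 77.6
12 59.2 64.4 | with back-off 55.2 66.3
13 64.2 50.9 | with back-off 60.2 52.8
14 64.8 36.5 | with back-off 60.8 38.4
15 61.0 22.7 | with back-off 57.0 24.6
16 53.0 10.7 | with back-off 49.0 12.6
17 41.7 1.8 | with back-off 37.7 3.7
18 28.2 -3.3 | with back-off 24.2 -1.4
19 13.9 -3.9 | with back-off 9.9 -2.0
20 0.0 -0.0 | with back-off -4.0 1.9
```

```bash
python3 -m crank '{"targets":[{"tx":-4,"ty":1.9,"tz":0,"rx":0,"ry":0,"rz":0,"hand":-1},{"tx":-16,"ty":9.9,"tz":0,"rx":0,"ry":0,"rz":0,"hand":-1},{"tx":-24.9,"ty":21.1,"tz":0,"rx":0,"ry":0,"rz":0,"hand":-1},{"tx":-29.9,"ty":34.6,"tz":0,"rx":0,"ry":0,"rz":0,"hand":-1},{"tx":-30.6,"ty":49,"tz":0,"rx":0,"ry":0,"rz":0,"hand":-1},{"tx":-26.7,"ty":62.9,"tz":0,"rx":0,"ry":0,"rz":0,"hand":-1},{"tx":-18.7,"ty":74.9,"tz":0,"rx":0,"ry":0,"rz":0,"hand":-1},{"tx":-7.4,"ty":83.8,"tz":0,"rx":0,"ry":0,"rz":0,"hand":-1},{"tx":6,"ty":88.8,"tz":0,"rx":0,"ry":0,"rz":0,"hand":-1},{"tx":6,"ty":88.8,"tz":0,"rx":0,"ry":0,"rz":0,"hand":-1},{"tx":6,"ty":88.8,"tz":0,"rx":0,"ry":0,"rz":0,"hand":-1}]}'
python3 -c "
from h import *
p=bot.get_state()['position'][:2]-[.5725,.1965];print(np.hypot(*p),np.arctan2(p[1],p[0])%(2*np.pi),2+.8*np.pi)"
```

```text
time: 16.03
position: [0.5654, 0.1512, 0.2294]
tool_rot: [1.0, -0.0, 0.003, -0.002]
wrist_force: [2.2, 3.7, 5.4]
width: 0.0165
gripper_force: 49.8
0.04581583959536584 4.555904438211137 4.5132741228718345
```

```bash
python3 -m crank '{"targets":[{"tx":5,"ty":0.6,"tz":0,"rx":0,"ry":0,"rz":0,"hand":-1},{"tx":12.4,"ty":0.6,"tz":0,"rx":0,"ry":0,"rz":0,"hand":-1},{"tx":26.3,"ty":-3.2,"tz":0,"rx":0,"ry":0,"rz":0,"hand":-1},{"tx":38.3,"ty":-11.2,"tz":0,"rx":0,"ry":0,"rz":0,"hand":-1},{"tx":47.2,"ty":-22.5,"tz":0,"rx":0,"ry":0,"rz":0,"hand":-1},{"tx":52.2,"ty":-36,"tz":0,"rx":0,"ry":0,"rz":0,"hand":-1},{"tx":52.8,"ty":-50.4,"tz":0,"rx":0,"ry":0,"rz":0,"hand":-1},{"tx":49,"ty":-64.2,"tz":0,"rx":0,"ry":0,"rz":0,"hand":-1},{"tx":41,"ty":-76.2,"tz":0,"rx":0,"ry":0,"rz":0,"hand":-1},{"tx":29.7,"ty":-85.1,"tz":0,"rx":0,"ry":0,"rz":0,"hand":-1},{"tx":16.2,"ty":-90.2,"tz":0,"rx":0,"ry":0,"rz":0,"hand":-1},{"tx":1.9,"ty":-90.8,"tz":0,"rx":0,"ry":0,"rz":0,"hand":-1},{"tx":-12,"ty":-86.9,"tz":0,"rx":0,"ry":0,"rz":0,"hand":-1},{"tx":-12,"ty":-86.9,"tz":0,"rx":0,"ry":0,"rz":0,"hand":-1},{"tx":-12,"ty":-86.9,"tz":0,"rx":0,"ry":0,"rz":0,"hand":-1}]}'
python3 -c "
from h import *
p=bot.get_state()['position'][:2]-[.5725,.1965];print(np.hypot(*p),np.arctan2(p[1],p[0])%(2*np.pi))"
```

```text
time: 17.28
position: [0.5506, 0.2373, 0.2294]
tool_rot: [1.0, 0.0, 0.001, -0.0]
wrist_force: [-2.4, -0.1, 8.6]
width: 0.016
gripper_force: 50.2
0.0462840996773264 2.062689474887603
```

```bash
python3 -m crank '{"targets":[{"tx":-10,"ty":7,"tz":0,"rx":0,"ry":0,"rz":0,"hand":-1},{"tx":-18.9,"ty":18.2,"tz":0,"rx":0,"ry":0,"rz":0,"hand":-1},{"tx":-23.9,"ty":31.7,"tz":0,"rx":0,"ry":0,"rz":0,"hand":-1},{"tx":-24.6,"ty":46.1,"tz":0,"rx":0,"ry":0,"rz":0,"hand":-1},{"tx":-20.7,"ty":60,"tz":0,"rx":0,"ry":0,"rz":0,"hand":-1},{"tx":-12.7,"ty":72,"tz":0,"rx":0,"ry":0,"rz":0,"hand":-1},{"tx":-1.4,"ty":80.9,"tz":0,"rx":0,"ry":0,"rz":0,"hand":-1},{"tx":12,"ty":85.9,"tz":0,"rx":0,"ry":0,"rz":0,"hand":-1},{"tx":26.4,"ty":86.5,"tz":0,"rx":0,"ry":0,"rz":0,"hand":-1},{"tx":40.3,"ty":82.7,"tz":0,"rx":0,"ry":0,"rz":0,"hand":-1},{"tx":52.3,"ty":74.7,"tz":0,"rx":0,"ry":0,"rz":0,"hand":-1},{"tx":61.2,"ty":63.4,"tz":0,"rx":0,"ry":0,"rz":0,"hand":-1},{"tx":66.2,"ty":49.9,"tz":0,"rx":0,"ry":0,"rz":0,"hand":-1},{"tx":66.8,"ty":35.5,"tz":0,"rx":0,"ry":0,"rz":0,"hand":-1},{"tx":63,"ty":21.7,"tz":0,"rx":0,"ry":0,"rz":0,"hand":-1},{"tx":55,"ty":9.7,"tz":0,"rx":0,"ry":0,"rz":0,"hand":-1},{"tx":43.7,"ty":0.8,"tz":0,"rx":0,"ry":0,"rz":0,"hand":-1},{"tx":30.2,"ty":-4.3,"tz":0,"rx":0,"ry":0,"rz":0,"hand":-1},{"tx":30.2,"ty":-4.3,"tz":0,"rx":0,"ry":0,"rz":0,"hand":-1},{"tx":30.2,"ty":-4.3,"tz":0,"rx":0,"ry":0,"rz":0,"hand":-1}]}'
python3 -c "
from h import *
p=bot.get_state()['position'][:2]-[.5725,.1965];print(np.hypot(*p),np.arctan2(p[1],p[0])%(2*np.pi),to([.5536,.2387,.2294]),to([.5675,.2422,.2294]))"
```

```text
time: 18.95
position: [0.5809, 0.2421, 0.2295]
tool_rot: [1.0, 0.001, 0.001, -0.0]
wrist_force: [-1.0, 0.6, 7.8]
width: 0.0162
gripper_force: 50.2
0.04632729561586068 1.387566819083604 (array([-27.3,   3.3,   0. ]), np.float64(-89.92), array([ 1.6e-03, -3.0e-04, -1.0e+00])) (array([-13.4,  -0.2,   0. ]), np.float64(-89.92), array([ 1.6e-03, -3.0e-04, -1.0e+00]))
```

```bash
python3 -m crank '{"targets":[{"tx":-7,"ty":-0.6,"tz":0,"rx":0,"ry":0,"rz":0,"hand":-1},{"tx":-14,"ty":-0.2,"tz":0,"rx":0,"ry":0,"rz":0,"hand":-1},{"tx":-20,"ty":1,"tz":0,"rx":0,"ry":0,"rz":0,"hand":-1},{"tx":-25,"ty":2.6,"tz":0,"rx":0,"ry":0,"rz":0,"hand":-1},{"tx":-27.3,"ty":3.5,"tz":0,"rx":0,"ry":0,"rz":0,"hand":-1},{"tx":-27.3,"ty":3.5,"tz":0,"rx":0,"ry":0,"rz":0,"hand":-1},{"tx":-27.3,"ty":3.5,"tz":0,"rx":0,"ry":0,"rz":0,"hand":-1},{"tx":-27.3,"ty":3.5,"tz":0,"rx":0,"ry":0,"rz":0,"hand":-1},{"tx":-27.3,"ty":3.5,"tz":0,"rx":0,"ry":0,"rz":0,"hand":-1}]}'
python3 - <<'E'
from h import *
import cv2
p=bot.get_state()['position'][:2]-[.5725,.1965];print(np.hypot(*p),np.arctan2(p[1],p[0])%(2*np.pi),to([.5534,.2387,.2294]))
s=bot.camera("scene");t=bot.camera("top");cv2.imwrite("pics/top6.png",t)
r=lambda a:cv2.resize(a,(400,480),interpolation=cv2.INTER_CUBIC)
cv2.imwrite("pics/p6.png",np.hstack([r(t[150:294,200:320]),r(s[215:359,210:330])]))
# bystanders: mean change between first and present top views
a=cv2.imread("pics/top0.png");print([float(cv2.absdiff(a[y:Y,x:X],t[y:Y,x:X]).mean().round(1)) for x,y,X,Y in((318,155,368,200),(362,203,392,233),(438,252,485,300))])
E
```

```text
time: 19.7
position: [0.5542, 0.239, 0.2294]
tool_rot: [1.0, 0.0, 0.001, -0.001]
wrist_force: [-1.3, 2.6, 7.7]
width: 0.0162
gripper_force: 50.2
0.04625291950658352 1.9774030913882565 (array([-0.8,  0.3,  0. ]), np.float64(-89.96), array([ 0.0019, -0.0021, -1.    ]))
[18.2, 10.7, 5.2]
```

View pics/p6.png

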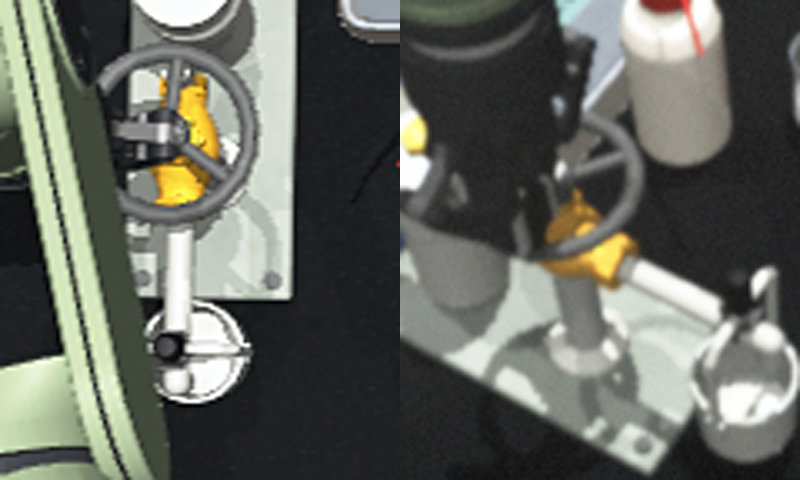

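The can still hangs on the hook (left panel, 170,345), the gripper holds the handle, and the bystanders are in place. One small trim to the stop bearing, then I hand in.

```bash
python3 -m crank '{"targets":[{"tx":-1,"ty":0.4,"tz":0,"rx":0,"ry":0,"rz":0,"hand":-1},{"tx":-1,"ty":0.4,"tz":0,"rx":0,"ry":0,"rz":0,"hand":-1},{"tx":-1,"ty":0.4,"tz":0,"rx":0,"ry":0,"rz":0,"hand":-1},{"tx":-1,"ty":0.4,"tz":0,"rx":0,"ry":0,"rz":0,"hand":-1},{"tx":-1,"ty":0.4,"tz":0,"rx":0,"ry":0,"rz":0,"hand":-1},{"tx":-1,"ty":0.4,"tz":0,"rx":0,"ry":0,"rz":0,"hand":-1}]}'
python3 -c "
from plant import bot
print(bot.get_state()['position']);print(bot.finish_job())"
```

```text
time: 20.3
position: [0.5537, 0.2387, 0.2294]
tool_rot: [1.0, 0.0, 0.002, -0.001]
wrist_force: [-0.5, 3.2, 7.7]
width: 0.0166
gripper_force: 50.1
[0.55371152 0.23873503 0.22943554]
the job is handed in; nothing more can be done
None
```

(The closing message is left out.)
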